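Nest the tube beakers at the sample desk

ROBOT

A 6-joint arm with a two-finger parallel gripper is mounted at the origin on the work surface. World frame = base frame: x ahead of the robot, y to its left, z up, the work surface at z = 0. Lengths are in mm, angles in degrees, forces in N, time in s.
With the tool pointing down it reaches from about 150 to 775 mm from the base axis. Payload 6.1 kg.
Tool frame: the origin (TCP) lies midway between the tips of the shut fingers; the grasp point (between the pads) lies 19 mm behind it; y points along the fingers, x is the direction in which the jaws open and shut, and the axes are right-handed (so a half turn about y gives the same grasp; the last joint's range is limited). The gripper opens to 85 mm and grips with 20 to 120 N. Pads are 22 mm wide; open, the fingers measure 114 mm over their backs; the gripper's body (76 mm by 85 mm) begins 54 mm behind the grasp point. The pads swing forward as they close: fully open they stand 13 mm farther back than shut.
Start: joints at [0, 7.208, -2.269, 80.523, 0, 90], TCP at [524.984, -0, 231.295] pointing down, gripper open.
Joint ranges: [-155.77, 155.77], [-54.66, 111.73], [-72.52, 77.12], [-102.08, 115.82], [-83.92, 84.16], [-180, 180]. Speed limits (degrees/s): [136.94, 136.94, 172.46, 180, 180, 180].

INTERFACE

Orientations are given as a 3x3 rotation matrix whose columns are the frame's x, y, z axes.
In Python, from bench import status, eyes, r, finder gives the robot as it stands.
- The arm moves only by the shell command python3 -m pendant 'ROWS'. ROWS is text: rows parted by semicolons, each of 5 numbers parted by spaces: the shift along the tool's x, y, z in mm, then the turn about the tool's y in rad, then the opening in per cent of the stroke, from 0 (shut) to 100 (fully open). A call has exactly 10 rows; each row shifts and turns the pose as measured when the row begins, along the tool's axes as they then stand; what a row does not reach is not made up. A row lasts 1/8 s, in which the tool goes at most 62.5 mm and 10.7 degrees, less where a joint would pass 70% of its speed; a pose out of reach is approached as far as the arm can. A call with a gripper value outside its range is refused whole. The fingers move at their own pace and stop on an object; the grip force is fixed at half the most. Time passes only in rows, so rows that do not move let the fingers close, or fill a call up. It gives the time, the measured TCP pose, the force and the opening at its end, in the units of the state.
- status.sense(): the state, without advancing time (a new reading comes with each control period).
- eyes.read_camera(name): name is "scene" or "side" or "wrist"; returns a dict with "color" (480x640x3 uint8, red, green, blue), "K" (3x3 intrinsics, pixels), "dist_coeffs" ([k1, k2, p1, p2, k3] as OpenCV has them; the pictures are not rectified), "rvec" (rotation vector, rad) and "tvec" (3), from world to camera coordinates, as OpenCV has them. Camera axes: x right, y down, z forward; pixel columns grow to the right and rows downward; lengths in mm; the calibration is good to about 2 mm. A picture is of the moment at which its call begins. There is no depth.
- r.job_done(): hands the job in, once; it reports no verdict.
Trained networks look in a picture, given as the dict that the camera call returned (one of the last four; its "shot" number tells which), for a name from the list of things; names that differ only in an ending like _2 or _b are one class to them, and where a whole thing is asked for, a point or a joint stands for the part that bears it (a point fixed in the world has none). Each returns a list of dicts, best first, with "confidence" (0 to 1); they miss things now and then, are a little off and sometimes report something else, mostly with a low value. They report only what shows in the picture. A call takes as long as a camera call. They do not tell look-alikes from the thing itself.
- finder.search_frame(picture, label): "box" ([left, top, right, bottom] in pixels, round what is visible of it).
- finder.regions_of(picture, label): "mask" (480x640 bool, what is visible of it) and "box" ([left, top, right, bottom] in pixels, round what is visible of it).
- finder.place_of(picture, label): "uv" ([column, row] in pixels: a listed point, or the origin of a listed thing).
The state is a dict: "clock": time; "q": joint angles; "qd": joint speeds; "joint_efforts": joint torques, N m; "ee_pos": TCP position; "ee_rot": TCP orientation; "ft_force": force on the tool from outside, world axes, zero at the start; "wrist_torque": the same for the moment, N m; "finger_gap": finger opening in mm.
Only numpy, scipy, OpenCV 4.12 (cv2) and the standard library are available. Lean on these libraries where they do the work, as an engineer would, in place of code of your own. Each camera call takes 0.05 s, during which the arm holds its last target. There are 200 camera calls.

TASK

One of the three steel beakers lies on its side in the white drying rest: take it out, stand it upright on the desk and let go of it. Then nest all three beakers into one upright stack, each pushed fully home in the next, with the beaker on the round rubber mat staying there as the bottom one (the order of the other two is free). Set the beakers down without dropping them and do not disturb the other things on the desk.

Things in the scene. Friction and masses are not known exactly. Their poses are not given: they have to be found in the camera images.
- beaker_lying: steel beaker, one of three alike, tapered: outside 39 mm across at the foot, 66 mm at the rim, 75 mm tall, wall 2.5 mm; inner floor 26 mm above the underside, so a nested one sits 26 mm higher than its neighbour, 26 mm of it free. Origin: centre of the underside; z: foot to mouth. Starts on its side in the rest, axis level, 42 mm above the desk, mouth to the rest's +x
- beaker_mat: steel beaker, one of three alike, tapered: outside 39 mm across at the foot, 66 mm at the rim, 75 mm tall, wall 2.5 mm; inner floor 26 mm above the underside, so a nested one sits 26 mm higher than its neighbour, 26 mm of it free. Origin: centre of the underside; z: foot to mouth. This one starts upright on the rubber mat and stays the bottom of the stack
- beaker_desk: steel beaker, one of three alike, tapered: outside 39 mm across at the foot, 66 mm at the rim, 75 mm tall, wall 2.5 mm; inner floor 26 mm above the underside, so a nested one sits 26 mm higher than its neighbour, 26 mm of it free. Origin: centre of the underside; z: foot to mouth. This one starts upright on the bare desk
- rest: white drying rest, fixed, 100 x 92 mm; origin under its centre. The beaker lies along its x on two rods, foot at x = -37, mouth at +37 mm. Two cheeks beside the mouth (x 26 to 43 mm, inner faces y = +-38 mm, 46 mm tall) keep fingers off the rim; a stop plate 22 mm tall stands at x = 38 to 43 mm. The foot half is free at the sides and above
- mat: round black rubber mat, fixed, diameter 100 mm, 4 mm thick; origin under its centre
- tube_rack: bystander: small black rack, 50 x 72 mm, holding six red-capped tubes, 93 mm tall; origin under its centre
- tube: bystander: one capped sample tube lying on the desk, 95 mm long along its x, 15 mm thick; origin under its middle
- tape: bystander: roll of white label tape lying flat, outer diameter 68 mm, 19 mm high; origin under its centre
- bottle: bystander: small amber jar, diameter 42 mm, 75 mm tall; origin under its centre
Things that resemble listed ones, but are neither listed nor needed, are in the scene too. What is shaped like the beaker_lying but green or pink is not meant.

How it is judged:
By the outcome, as a careful person would: the job done as asked, in the order asked, and still so for the second after the job is handed in, with the robot touching nothing.
It also fails if it takes over 72 s, if anything falls off the work surface, if the arm or the gripper's body presses on something with over 40 N, if the wrist force passes 120 N, or if a joint passes its speed limit or range.

## Working session

There is one attempt and no reset: what is moved stays moved. The work goes in short steps, Python scripts to look and compute and a shell command to move; the robot and the scene stay as the last step left them, time stands still between calls to the robot, and variables do not carry over. Pictures are saved under pics/ and viewed, about 8 in all and at most 12, crops included, and the job is handed in when it is done.

```bash
ls; mkdir -p pics; cat > h.py <<'E'
import numpy as np, cv2
from bench import status, eyes, r, finder
def cam(n): return eyes.read_camera(n)
def ray(p,uv):
    R=cv2.Rodrigues(np.array(p["rvec"],float))[0]; t=np.array(p["tvec"],float).ravel()
    u=cv2.undistortPoints(np.array([[uv]],float),np.array(p["K"],float),np.array(p["dist_coeffs"],float))[0,0]
    return -R.T@t, R.T@np.array([u[0],u[1],1.])
def onz(p,uv,z):
    c,d=ray(p,uv); return c+d*(z-c[2])/d[2]
def proj(p,X):
    return cv2.projectPoints(np.array(X,float).reshape(-1,3),np.array(p["rvec"],float),np.array(p["tvec"],float),np.array(p["K"],float),np.array(p["dist_coeffs"],float))[0][:,0]
def save(p,n,box=None,s=1):
    im=p["color"][:,:,::-1]
    if box: im=im[box[1]:box[3],box[0]:box[2]]
    cv2.imwrite("pics/"+n,cv2.resize(im,None,fx=s,fy=s))
def tri(pa,ua,pb,ub):
    c1,d1=ray(pa,ua);c2,d2=ray(pb,ub)
    A=np.stack([d1,-d2],1);s=np.linalg.lstsq(A,c2-c1,rcond=None)[0]
    a=c1+s[0]*d1;b=c2+s[1]*d2
    return (a+b)/2,np.linalg.norm(a-b)
E
python3 - <<'E'
from h import *
np.set_printoptions(precision=1,suppress=True)
P={n:cam(n) for n in("scene","side","wrist")}
for n in P:
    save(P[n],n+"0.png")
    c,_=ray(P[n],[320,240]);print(n,"cam at",c)
    for l in("beaker_lying","rest","mat","tube_rack","tube","tape","bottle"):
        for d in finder.place_of(P[n],l):
            if d["confidence"]>.2: print(" ",l,round(d["confidence"],2),np.array(d["uv"]),onz(P[n],d["uv"],0)[:2])
s=status.sense();print(s["ee_pos"],s["ee_rot"],s["finger_gap"],s["clock"])
E
```

```text
pics
scene cam at [ 891.4 -557.  1115.2]
  beaker_lying 0.78 [231.1 386.1] [ 547.9 -378.3]
  beaker_lying 0.69 [214.  318.3] [ 421.5 -275.9]
  beaker_lying 0.59 [184.8 295.7] [ 329.7 -269.1]
  rest 0.88 [229.2 333.2] [ 471.9 -285.4]
  mat 0.85 [361.5 170.9] [483.6 264.6]
  tube_rack 0.89 [426.8 244. ] [731.8 155.3]
  tube 0.7 [383.4 130.5] [461.1 424.1]
  tube 0.49 [370.5 338.7] [ 738.7 -128.3]
  tape 0.77 [383.2 133.9] [467.  412.4]
  bottle 0.91 [179.5 391.3] [ 464.  -448.3]
  bottle 0.42 [214.5 319.6] [ 424.4 -277.8]
side cam at [-172.   769.6 1131.8]
  beaker_lying 0.73 [412.1 180.3] [ 566.9 -412.6]
  beaker_lying 0.61 [428.1 211.9] [ 453.2 -336.5]
  beaker_lying 0.55 [447.4 236.9] [ 358.5 -294.4]
  beaker_lying 0.22 [253.4 333.6] [492.  267.8]
  rest 0.67 [408.  220.4] [ 471.9 -270.5]
  mat 0.94 [252.7 331. ] [498.5 264. ]
  tube_rack 0.7 [224.2 253.4] [729.5 152.1]
  tube_rack 0.47 [251.4 331.2] [500.1 266.5]
  tube 0.58 [299.4 202.9] [ 728.3 -115.8]
  tape 0.77 [211.  381.7] [462.6 417.5]
  bottle 0.6 [447.1 191.5] [ 465.5 -444.8]
wrist cam at [525.1  70.1 373.4]
  tube_rack 0.63 [544.1  44.3] [732.9 151.9]
  tube 0.58 [503.1 317.4] [ 735.5 -126.9]
[525.    0.  231.3] [[ 1. -0.  0.]
 [-0. -0.  1.]
 [-0. -1. -0.]] 85.18464843384399 1.2
```

View pics/scene0.png

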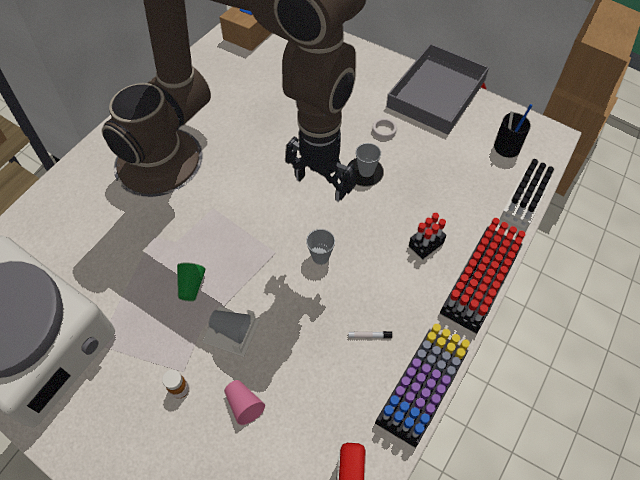

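View pics/side0.png

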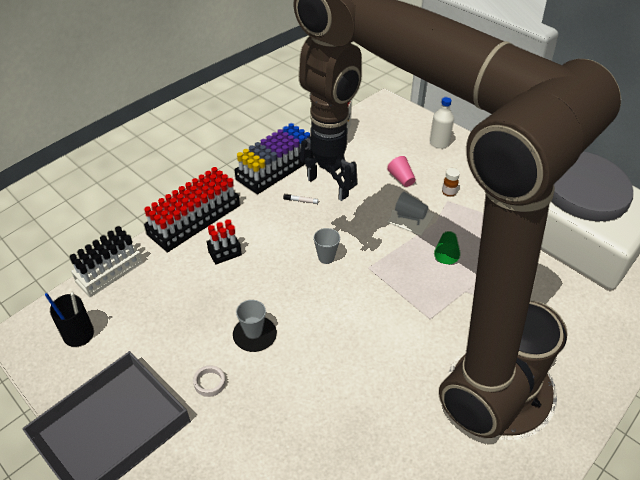

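Scene shows three look-alikes: grey beaker in the white rest (232,325), green one (190,281), pink one (244,402); upright grey ones at (320,246) on the desk and (367,160) on the mat. The grey one in the rest is meant. The side view agrees (lying 411,207; desk 327,245; mat 252,318). I go over the rest with the wrist camera for the close look.

```bash
python3 -m pendant '-7 0 -48 0 100;-7 0 -48 0 100;-7 0 -48 0 100;-7 0 -48 0 100;-7 0 -48 0 100;-7 0 -48 0 100;-7 0 -48 0 100;0 0 0 0 100;0 0 0 0 100;0 0 0 0 100'
python3 - <<'E'
from h import *
np.set_printoptions(precision=1,suppress=True)
P={n:cam(n) for n in("scene","side","wrist")}
p=P["wrist"];save(p,"wrist1.png",s=1.25);c,_=ray(p,[320,240]);print(c)
for n in P:
    for l in("beaker_lying","beaker_desk","beaker_mat","rest","mat","tube"):
        for d in finder.regions_of(P[n],l):
            if d["confidence"]>.2: print(n,l,round(d["confidence"],2),np.array(d["box"]))
        for d in finder.place_of(P[n],l):
            if d["confidence"]>.2: print(n,l,round(d["confidence"],2),np.array(d["uv"]),onz(P[n],d["uv"],42 if l=="beaker_lying" else 0)[:2])
np.save("w1.npy",P["wrist"],allow_pickle=True)
E
```

```text
clock: 2.45
ee_pos: [476.1, -344.6, 230.7]
ee_rot: [[1.0, 0.001, -0.004], [0.004, 0.001, 1.0], [0.001, -1.0, 0.001]]
ft_force: [-0.1, 0.4, -0.3]
finger_gap: 85.5
[ 475.9 -274.5  373.6]
scene beaker_lying 0.61 [224.7 379.6 266.1 426.1]
scene beaker_lying 0.57 [211.8 311.  252.1 340.8]
scene beaker_lying 0.5 [195.1 264.1 205.1 283.2]
scene beaker_lying 0.35 [344.3 158.8 381.1 190.6]
scene beaker_lying 0.94 [231.1 386.1] [ 560.8 -385. ]
scene beaker_lying 0.9 [211.4 314.1] [ 428.3 -281.9]
scene beaker_lying 0.75 [424.4 242.7] [731.5 128.6]
scene beaker_desk 0.79 [307.7 230.7 333.4 268.8]
scene beaker_desk 0.93 [322.4 254.9] [535.8  -6.7]
scene beaker_mat 0.76 [365.4 174.3] [498.  260.3]
scene rest 0.61 [201.2 308.  257.  357.9]
scene rest 0.71 [229.  328.3] [ 464.4 -276.5]
scene mat 0.84 [344.  158.7 385.5 191.4]
scene mat 0.7 [361.9 172.3] [486.9 261.1]
scene tube 0.77 [348.6 331.3 394.1 338.1]
scene tube 0.56 [369.4 337.2] [ 734.9 -126.5]
side beaker_lying 0.79 [390.4 157.2 412.8 184.7]
side beaker_lying 0.73 [394.8 192.  430.7 223. ]
side beaker_lying 0.69 [433.4 232.2 444.3 263.8]
s
[... 254 characters left out ...]
]
side beaker_mat 0.93 [235.8 297.  266.9 338.5]
side beaker_mat 0.85 [253.2 326.6] [506.8 254.9]
side rest 0.56 [386.  211.9 431.2 231.9]
side rest 0.8 [409.7 218.7] [ 472.8 -279.1]
side mat 0.55 [230.7 317.6 275.9 351.5]
side mat 0.72 [252.7 332.6] [495.1 267. ]
side tube 0.73 [283.3 195.1 318.6 205.2]
side tube 0.73 [300.7 201. ] [ 731.3 -123.8]
wrist beaker_lying 0.9 [390.8 231.3 483.2 301.7]
wrist beaker_lying 0.76 [ 89.8  44.  197.7 149.9]
wrist beaker_lying 0.6 [266.2  99.8 365.  176.2]
wrist beaker_lying 0.9 [395.6 248.4] [ 551.5 -375.8]
wrist beaker_lying 0.65 [273.3 156.6] [ 436.5 -290.1]
wrist beaker_lying 0.57 [183.7 143.7] [ 357.6 -279.5]
wrist rest 0.9 [249.5  79.9 372.7 198.2]
```

View pics/wrist1.png

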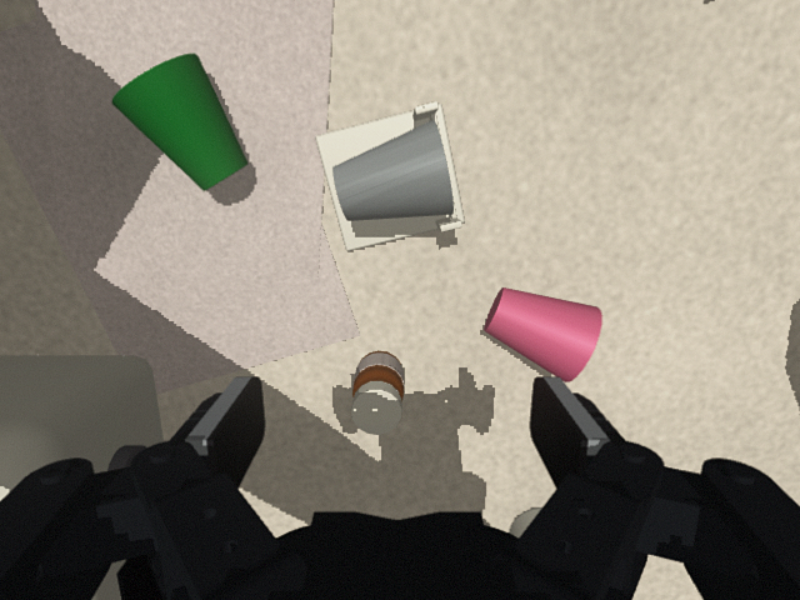

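```bash
cat >> h.py <<'E'
from scipy.optimize import minimize
a_=np.linspace(0,2*np.pi,48)
def beaker(x,y,z,yaw=None):
    c,s=np.cos(a_),np.sin(a_); o=np.zeros_like(a_)
    L=np.vstack([np.c_[19.5*c,19.5*s,o],np.c_[33*c,33*s,o+75]])
    if yaw is not None:
        u=np.array([np.cos(yaw),np.sin(yaw),0]);v=np.array([-u[1],u[0],0])
        L=L[:,2:]*u+L[:,:1]*v+L[:,1:2]*np.array([0,0,1.])
    return L+[x,y,z]
def hullmask(p,X):
    h=cv2.convexHull(proj(p,X).astype(np.float32))
    m=np.zeros((1920,2560),np.uint8);cv2.fillConvexPoly(m,np.round(h[:,0]*4+1.5).astype(np.int32),1)
    return cv2.resize(m.astype(np.float32),(640,480),interpolation=cv2.INTER_AREA)
def fit(views,f,x0,step):
    def cost(x):
        c=0
        for p,m in views:
            h=hullmask(p,f(x)); c+=1-np.minimum(h,m).sum()/np.maximum(h,m).sum()
        return c/len(views)
    x0=np.array(x0,float);S=np.vstack([x0]+[x0+np.eye(len(x0))[i]*step[i] for i in range(len(x0))])
    q=minimize(cost,x0,method="Nelder-Mead",options=dict(initial_simplex=S,maxiter=120,xatol=.05,fatol=1e-4))
    return q.x,q.fun
def mask_near(p,l,X):
    "mask of l whose centroid is nearest the projected X"
    u=proj(p,X)[0];best=None
    for d in finder.regions_of(p,l):
        b=d["box"];e=np.hypot((b[0]+b[2])/2-u[0],(b[1]+b[3])/2-u[1])
        if e<25 and (best is None or e<best[0]): best=(e,d)
    return None if best is None else best[1]["mask"].astype(np.float32)
E
python3 - <<'E'
from h import *
np.set_printoptions(precision=2,suppress=True)
P={n:cam(n) for n in("scene","side","wrist")}
for l,X,f,x0,st in(("beaker_lying",[475,-278,42],lambda x:beaker(x[0],x[1],42,x[2]),[436,-286,.22],[6,6,.15]),
  ("beaker_desk",[533,-8,38],lambda x:beaker(x[0],x[1],0),[533,-8],[5,5]),
  ("beaker_mat",[500,262,40],lambda x:beaker(x[0],x[1],4),[502,258],[5,5])):
    V=[]
    for n in P:
        m=mask_near(P[n],l,X)
        if m is None: continue
        V.append((P[n],m));x,c=fit(V[-1:],f,x0,st);print(l,n,m.sum(),x,c)
    x,c=fit(V,f,x0,st);print(l,"ALL",x,c)
p=P["wrist"]
C=np.array([[318,137],[437,103],[463,222],[348,250]])/1.25
for z in(5,):
    W=np.array([onz(p,c,z) for c in C]);print(W,W.mean(0),[np.degrees(np.arctan2(*(b-a)[1::-1])) for a,b in((W[0],W[1]),(W[3],W[2]),(W[3],W[0]),(W[2],W[1]))])
E
```

```text
beaker_lying scene 738.0 [ 439.75 -291.67    0.36] 0.24566680192947388
beaker_lying side 635.0 [ 434.86 -287.61    0.2 ] 0.06952023506164551
beaker_lying wrist 5451.0 [ 435.41 -289.61    0.25] 0.03455805778503418
beaker_lying ALL [ 435.34 -288.72    0.23] 0.12027013301849365
beaker_desk scene 774.0 [535.34 -15.73] 0.03605860471725464
beaker_desk side 670.0 [535.88 -15.56] 0.09909230470657349
beaker_desk ALL [535.11 -15.63] 0.06904485821723938
beaker_mat scene 664.0 [494.96 267.97] 0.038036048412323
beaker_mat side 857.0 [495.37 266.44] 0.05824637413024902
beaker_mat ALL [494.96 267.1 ] 0.05037778615951538
[[ 415.18 -249.15    5.  ]
 [ 505.9  -225.      5.  ]
 [ 529.34 -313.42    5.  ]
 [ 435.65 -336.34    5.  ]] [ 471.52 -280.98    5.  ] [np.float64(14.906491994460438), np.float64(13.749579592869946), np.float64(103.20997815824481), np.float64(104.84359068068134)]
```

```bash
python3 -m pendant '2 0 33 0 100;2 0 33 0 100;0 0 0 0.1 100;0 0 0 0 100;0 0 0 0 100;0 0 0 0 100;0 0 0 0 100;0 0 0 0 100;0 0 0 0 100;0 0 0 0 100'; python3 -c "
from h import *
print(np.round(status.sense()['q'],1),status.sense()['clock'])"
```

```text
clock: 6.25
ee_pos: [479.6, -279.0, 230.2]
ee_rot: [[0.995, 0.001, 0.097], [-0.097, 0.001, 0.995], [0.001, -1.0, 0.001]]
ft_force: [-0.1, -0.5, 0.4]
finger_gap: 85.0
[-30.2  10.5   1.4  80.9   0.1  65.4] 6.25
```

```bash
python3 -m pendant '0 18 0 0.175 100;0 18 0 0.175 100;0 18 0 0.175 100;0 18 0 0.175 100;0 18 0 0.175 100;0 18 0 0.175 100;0 18 0 0.175 100;0 0 0 0 100;0 0 0 0 100;0 0 0 0 100'; python3 - <<'E'
from h import *
np.set_printoptions(precision=2,suppress=True)
s=status.sense();R=np.array(s["ee_rot"])
print("yaw",np.degrees(np.arctan2(R[1,0],R[0,0])),"to go (tool)",R.T@(np.array([480.5,-278.5,17])-s["ee_pos"]))
p=cam("wrist");save(p,"wrist2.png")
E
```

```text
clock: 7.5
ee_pos: [480.8, -279.5, 102.6]
ee_rot: [[0.214, 0.004, 0.977], [-0.977, -0.001, 0.214], [0.002, -1.0, 0.004]]
ft_force: [-0.3, 0.0, 0.0]
finger_gap: 85.6
yaw -77.66763085491142 to go (tool) [-1.16 85.56 -0.45]
```

View pics/wrist2.png

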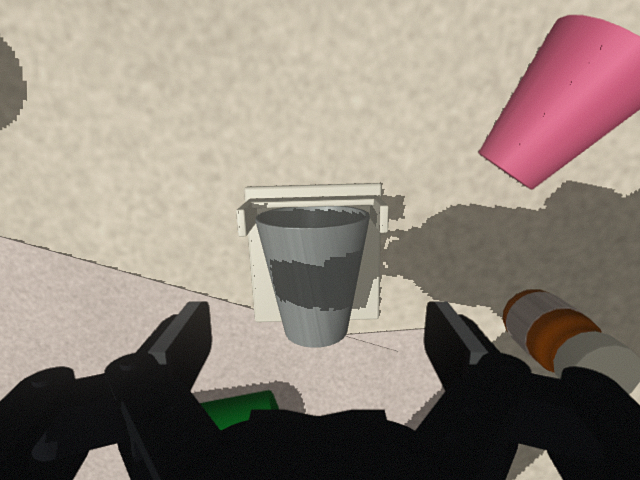

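The close crop shows the grey steel beaker at (313,275) in the white rest, mouth at the cheeks, centred between the fingers. That is the right one (pink at upper right, green at the bottom are the look-alikes). I descend and grip.

```bash
python3 -m pendant '-1 18 0 -0.035 100;0 18 0 0 100;0 18 0 0 100;0 18 0 0 100;0 13 0 0 100;0 0 0 0 100;0 0 0 0 30;0 0 0 0 30;0 0 0 0 30;0 0 0 0 30'; python3 - <<'E'
from h import *
s=status.sense();R=np.array(s["ee_rot"])
print("to go (tool)",R.T@(np.array([480.5,-278.5,17])-s["ee_pos"]))
E
```

```text
clock: 8.8
ee_pos: [484.4, -276.8, 23.1]
ee_rot: [[0.257, 0.014, 0.966], [-0.966, 0.002, 0.257], [0.002, -1.0, 0.014]]
ft_force: [-0.8, -0.4, -1.4]
finger_gap: 57.4
to go (tool) [ 0.64851344  6.01285738 -4.29915546]
```

```bash
python3 -m pendant '0 0 0 0 0;0 0 0 0 0;0 -8 0 0 0;0 -14 0 0 0;0 -20 0 0 0;0 -20 0 0 0;0 -20 0 0 0;0 -20 0 0 0;0 0 0 0 0;0 0 0 0 0'; python3 - <<'E'
from h import *
a=cam("scene");b=cam("side")
A=cv2.resize(a["color"][240:400,150:350],None,fx=2.5,fy=2.5);B=cv2.resize(b["color"][120:280,330:490],None,fx=2.5,fy=2.5)
cv2.imwrite("pics/lift.png",np.hstack([A,B])[:,:,::-1])
E
```

```text
clock: 10.05
ee_pos: [484.8, -278.6, 134.7]
ee_rot: [[0.256, 0.02, 0.967], [-0.967, -0.002, 0.256], [0.007, -1.0, 0.019]]
ft_force: [-0.5, 0.2, -0.8]
finger_gap: 57.6
```

View pics/lift.png

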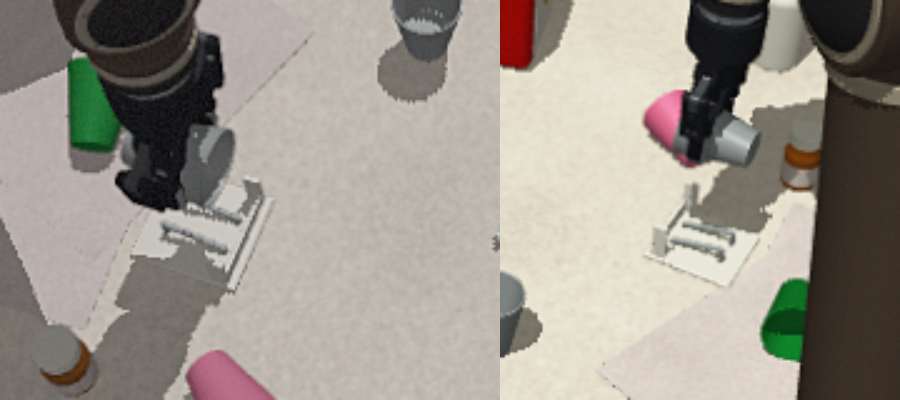

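Beaker is out, still level in the jaws (left panel: mouth right at (215,165); right panel: foot at (740,140)); jaw friction stops it swinging. Since the tool can only yaw, I'll tip it by pushing the foot's lower edge against the fixed 22 mm stop plate from the outside, while moving back and up.

```bash
python3 -m pendant '1 4 17 0 0;0 8 17 0 0;0 8 17 0 0;0 8 17 0 0;0 8 17 0 0;0 16 0 0 0;0 16 0 0 0;0 16 0 0 0;0 16 0 0 0;0 12 0 0 0'; cat >> h.py <<'E'
C0=np.array([471.5,-281.]);U=np.array([.969,.247])
def st():
    s=status.sense();R=np.array(s["ee_rot"]);d=np.array(s["ee_pos"][:2])-C0
    print("x' %.1f y' %.1f z %.1f yaw %.1f"%(d@U,d@np.array([-U[1],U[0]]),s["ee_pos"][2],np.degrees(np.arctan2(R[1,0],R[0,0]))),"tooly",np.round(R[:,1],3),"F",np.round(s["ft_force"],1),"gap %.1f t %.1f"%(s["finger_gap"],s["clock"]))
E
python3 -c "
from h import *
st()"
```

```text
clock: 11.4
ee_pos: [573.5, -255.3, 12.7]
ee_rot: [[0.256, 0.015, 0.967], [-0.967, 0.0, 0.256], [0.003, -1.0, 0.014]]
ft_force: [0.4, 0.3, -0.6]
finger_gap: 57.3
x' 105.2 y' -0.3 z 12.7 yaw -75.2 tooly [ 0.015  0.    -1.   ] F [ 0.4  0.3 -0.6] gap 57.3 t 11.4
```

```bash
python3 -m pendant '0 -6 -6 0 0;0 0 -6 0 0;0 0 0 0 0;0 -6 -3 0 0;0 -6 -3 0 0;0 -5 -4 0 0;0 -5 -5 0 0;0 -4 -5 0 0;0 -4 -6 0 0;0 0 0 0 0'; python3 - <<'E'
from h import *
st()
a=cam("scene");b=cam("side")
A=cv2.resize(a["color"][220:380,180:340],None,fx=2.5,fy=2.5);B=cv2.resize(b["color"][120:280,310:470],None,fx=2.5,fy=2.5)
cv2.imwrite("pics/tilt1.png",np.hstack([A,B])[:,:,::-1])
E
```

```text
clock: 12.65
ee_pos: [533.5, -266.3, 52.2]
ee_rot: [[0.255, 0.017, 0.967], [-0.967, -0.0, 0.255], [0.005, -1.0, 0.016]]
ft_force: [-0.1, -0.5, -0.5]
finger_gap: 57.2
x' 63.8 y' -1.1 z 52.2 yaw -75.2 tooly [ 0.017 -0.    -1.   ] F [-0.1 -0.5 -0.5] gap 57.2 t 12.7
```

View pics/tilt1.png

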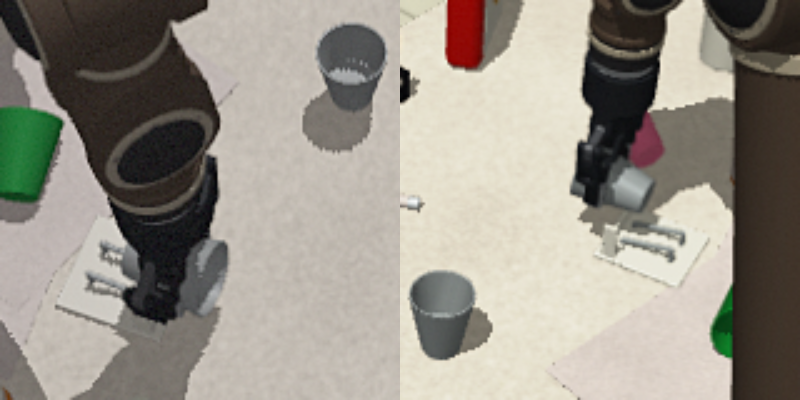

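```bash
python3 -m pendant '0 0 13 0 0;0 0 13 0 0;0 0 14 0 0;0 12 0 0 0;0 12 0 0 0;0 10 0 0 0;0 0 0 0 0;0 0 -6 0 0;0 0 -4 0 0;0 0 0 0 0'; python3 -c "
from h import *
st()"
```

```text
clock: 14.0
ee_pos: [565.1, -257.3, 14.4]
ee_rot: [[0.256, 0.015, 0.967], [-0.967, 0.001, 0.256], [0.003, -1.0, 0.014]]
ft_force: [-0.8, 0.5, -1.0]
finger_gap: 57.7
x' 96.5 y' -0.2 z 14.4 yaw -75.2 tooly [ 0.015  0.001 -1.   ] F [-0.8  0.5 -1. ] gap 57.7 t 14.0
```

```bash
python3 -m pendant '0 0 -2 0 0;0 0 -2 0 0;0 0 -2 0 0;0 0 -2 0 0;0 0 0 0 0;0 0 0 0 0;0 0 0 0 0;0 0 0 0 0;0 0 0 0 0;0 0 0 0 0'; python3 -c "
from h import *
st()"
```

```text
clock: 15.25
ee_pos: [560.4, -259.0, 16.3]
ee_rot: [[0.257, 0.022, 0.966], [-0.966, 0.002, 0.257], [0.004, -1.0, 0.022]]
ft_force: [1.4, 1.0, -1.8]
finger_gap: 57.7
x' 91.6 y' -0.6 z 16.3 yaw -75.1 tooly [ 0.022  0.002 -1.   ] F [ 1.4  1.  -1.8] gap 57.7 t 15.2
```

```bash
python3 -m pendant '0 2 -6 0 0;0 0 -6 0 0;0 -3 -6 0 0;0 -5 -5 0 0;0 -6 -5 0 0;0 -6 -5 0 0;0 -6 -5 0 0;0 -4 -5 0 0;0 -4 -6 0 0;0 0 0 0 0'; python3 - <<'E'
from h import *
st()
a=cam("scene");b=cam("side")
A=cv2.resize(a["color"][220:380,180:340],None,fx=2.5,fy=2.5);B=cv2.resize(b["color"][120:280,310:470],None,fx=2.5,fy=2.5)
cv2.imwrite("pics/tilt2.png",np.hstack([A,B])[:,:,::-1])
E
```

```text
clock: 16.5
ee_pos: [525.6, -268.9, 54.4]
ee_rot: [[0.264, 0.057, 0.963], [-0.965, 0.011, 0.264], [0.004, -0.998, 0.058]]
ft_force: [0.3, -0.1, -0.9]
finger_gap: 56.2
x' 55.4 y' -1.7 z 54.4 yaw -74.7 tooly [ 0.057  0.011 -0.998] F [ 0.3 -0.1 -0.9] gap 56.2 t 16.5
```

View pics/tilt2.png

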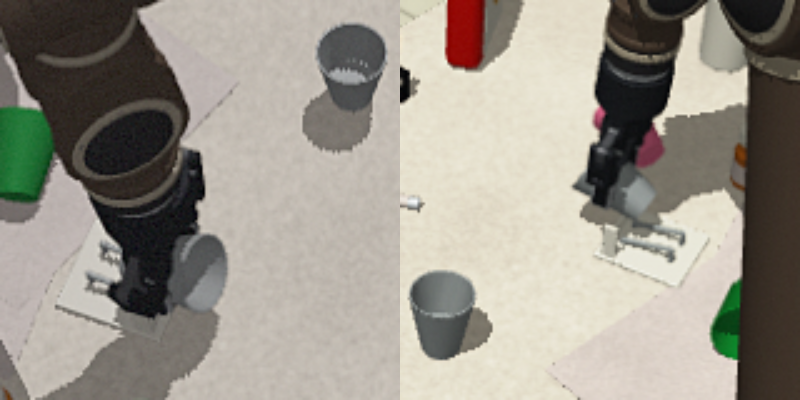

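Beaker has now tilted mouth-up by roughly 20–25° (left: mouth opening at (208,270); right: foot lower at (635,205)). I continue the push, and let a fit measure the tilt.

```bash
cat >> h.py <<'E'
def beakerT(phi,G,yaw,s=50.6,off=0):
    c,sn=np.cos(a_),np.sin(a_);o=np.zeros_like(a_)
    L=np.vstack([np.c_[19.5*c,19.5*sn,o],np.c_[33*c,33*sn,o+75]])
    u=np.array([np.cos(yaw),np.sin(yaw),0]);v=np.array([-u[1],u[0],0]);w=np.array([0,0,1.])
    a=np.cos(phi)*u+np.sin(phi)*w;b=-np.sin(phi)*u+np.cos(phi)*w
    return (L[:,2:]-s)*a+L[:,:1]*v+L[:,1:2]*b+G
def tilt(names=("side","wrist","scene")):
    s=status.sense();R=np.array(s["ee_rot"]);G=np.array(s["ee_pos"])-19*R[:,1]
    yaw=np.arctan2(R[1,2],R[0,2])
    for n in names:
        p=cam(n)
        m=mask_near(p,"beaker_lying",G)
        if m is None: print(n,"no mask");continue
        q=[(lambda h:np.minimum(h,m).sum()/np.maximum(h,m).sum())(hullmask(p,beakerT(np.radians(f),G,yaw))) for f in range(-10,105,5)]
        i=int(np.argmax(q));print(n,"tilt",-10+5*i,"iou %.2f"%q[i],"area %d"%m.sum(),np.round(q[max(i-2,0):i+3],2))
E
python3 -c "
from h import *
tilt()"
python3 -m pendant '0 0 12 0 0;0 0 12 0 0;0 0 12 0 0;0 12 0 0 0;0 10 0 0 0;0 0 -6 0 0;0 0 -7 0 0;0 -4 -7 0 0;0 -4 -7 0 0;0 -4 -7 0 0'
python3 -c "
from h import *
st();tilt()"
```

```text
side tilt 25 iou 0.42 area 256 [0.39 0.41 0.42 0.41 0.39]
wrist no mask
scene tilt 45 iou 0.47 area 619 [0.46 0.47 0.47 0.46 0.44]
clock: 18.15
ee_pos: [535.3, -266.7, 45.5]
ee_rot: [[0.267, 0.07, 0.961], [-0.964, 0.014, 0.267], [0.005, -0.997, 0.071]]
ft_force: [4.7, -0.7, -0.6]
finger_gap: 53.9
x' 65.4 y' -1.9 z 45.5 yaw -74.5 tooly [ 0.07   0.014 -0.997] F [ 4.7 -0.7 -0.6] gap 53.9 t 18.1
side tilt 45 iou 0.42 area 322 [0.41 0.42 0.42 0.42 0.4 ]
wrist no mask
scene tilt 45 iou 0.44 area 682 [0.43 0.44 0.44 0.44 0.43]
```

```bash
python3 -m pendant '0 -2 -7 0 0;0 -2 -7 0 0;0 -2 -7 0 0;0 -2 -7 0 0;0 -1 -7 0 0;0 0 0 0 0;0 0 12 0 0;0 0 12 0 0;0 0 12 0 0;0 0 0 0 0'
python3 - <<'E'
from h import *
st();tilt()
a=cam("scene");b=cam("side")
A=cv2.resize(a["color"][220:380,180:340],None,fx=2.5,fy=2.5);B=cv2.resize(b["color"][120:280,310:470],None,fx=2.5,fy=2.5)
cv2.imwrite("pics/tilt3.png",np.hstack([A,B])[:,:,::-1])
E
```

```text
clock: 19.7
ee_pos: [541.3, -265.5, 55.6]
ee_rot: [[0.269, 0.075, 0.96], [-0.963, 0.015, 0.269], [0.006, -0.997, 0.076]]
ft_force: [-0.2, 0.4, -1.2]
finger_gap: 51.8
x' 71.5 y' -2.2 z 55.6 yaw -74.4 tooly [ 0.075  0.015 -0.997] F [-0.2  0.4 -1.2] gap 51.8 t 19.7
side tilt 65 iou 0.33 area 343 [0.32 0.33 0.33 0.33 0.31]
wrist no mask
scene tilt 45 iou 0.45 area 752 [0.44 0.45 0.45 0.45 0.44]
```

View pics/tilt3.png

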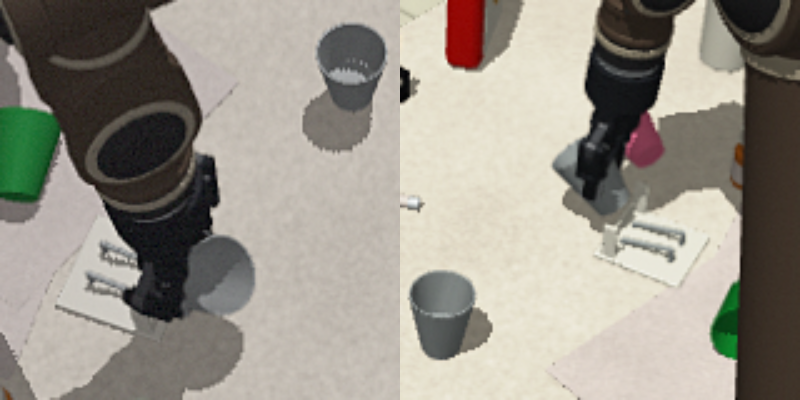

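```bash
python3 -m pendant '0 10 0 0 0;0 3 -5 0 0;0 0 -7 0 0;0 -1 -7 0 0;0 -1 -7 0 0;0 0 -7 0 0;0 0 -7 0 0;0 0 -7 0 0;0 0 -7 0 0;0 0 0 0 0'
python3 - <<'E'
from h import *
st();tilt(("side","scene"))
a=cam("scene");b=cam("side")
A=cv2.resize(a["color"][220:380,180:340],None,fx=2.5,fy=2.5);B=cv2.resize(b["color"][120:280,310:470],None,fx=2.5,fy=2.5)
cv2.imwrite("pics/tilt4.png",np.hstack([A,B])[:,:,::-1])
E
```

```text
clock: 21.35
ee_pos: [510.6, -279.8, 54.5]
ee_rot: [[0.275, 0.132, 0.952], [-0.961, 0.022, 0.275], [0.016, -0.991, 0.133]]
ft_force: [-0.4, -0.4, -0.7]
finger_gap: 50.8
x' 38.2 y' -8.5 z 54.5 yaw -74.0 tooly [ 0.132  0.022 -0.991] F [-0.4 -0.4 -0.7] gap 50.8 t 21.4
side tilt 65 iou 0.23 area 288 [0.22 0.23 0.23 0.22 0.22]
scene no mask
```

View pics/tilt4.png

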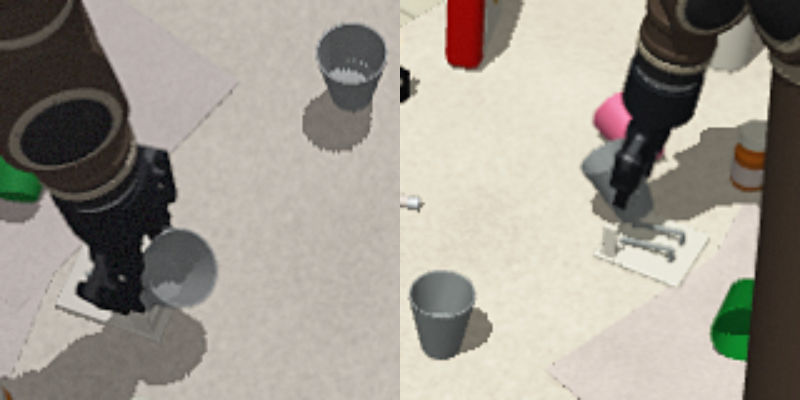

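Tilt now about 60–65° (left: mouth at (182,268); right: foot at (635,208)). The foot's lower edge is right beneath the jaws, so I go clear of the rest and finish by pressing on the bare desk with a slight backward drag.

```bash
cat >> h.py <<'E'
def go(xp,yp,z):
    s=status.sense();R=np.array(s["ee_rot"]);X=np.r_[C0+xp*U+yp*np.array([-U[1],U[0]]),z]
    print("tool shift",np.round(R.T@(X-s["ee_pos"]),1))
E
python3 -m pendant '-2 0 16 0 0;-2 3 16 0 0;-2 3 16 0 0;-1 3 16 0 0;0 10 0 0 0;0 10 0 0 0;0 3 0 0 0;0 0 0 0 0;0 0 0 0 0;0 0 0 0 0'
python3 -c "
from h import *
st();go(105,0,24)"
```

```text
clock: 22.9
ee_pos: [578.5, -251.4, 30.7]
ee_rot: [[0.276, 0.133, 0.952], [-0.961, 0.025, 0.275], [0.013, -0.991, 0.135]]
ft_force: [-1.3, 0.1, 4.4]
finger_gap: 48.8
x' 111.0 y' 2.2 z 30.7 yaw -74.0 tooly [ 0.133  0.025 -0.991] F [-1.3  0.1  4.4] gap 48.8 t 22.9
tool shift [ 1.9  5.8 -6.9]
```

```bash
python3 -m pendant '0 2 -6 0 0;0 2 -6 0 0;0 2 -6 0 0;0 2 -6 0 0;0 1 -6 0 0;0 1 -4 0 0;0 0 0 0 0;0 0 0 0 0;0 0 0 0 0;0 0 0 0 0'
python3 - <<'E'
from h import *
st();tilt(("side","scene"))
a=cam("scene");b=cam("side")
A=cv2.resize(a["color"][220:380,180:340],None,fx=2.5,fy=2.5);B=cv2.resize(b["color"][120:280,310:470],None,fx=2.5,fy=2.5)
cv2.imwrite("pics/tilt5.png",np.hstack([A,B])[:,:,::-1])
E
```

```text
clock: 24.15
ee_pos: [568.4, -258.8, 30.5]
ee_rot: [[0.284, 0.182, 0.942], [-0.959, 0.033, 0.282], [0.02, -0.983, 0.184]]
ft_force: [-0.0, 1.9, 4.3]
finger_gap: 48.8
x' 99.4 y' -2.4 z 30.5 yaw -73.5 tooly [ 0.182  0.033 -0.983] F [-0.   1.9  4.3] gap 48.8 t 24.1
side tilt 80 iou 0.26 area 416 [0.25 0.25 0.26 0.26 0.25]
scene no mask
```

View pics/tilt5.png

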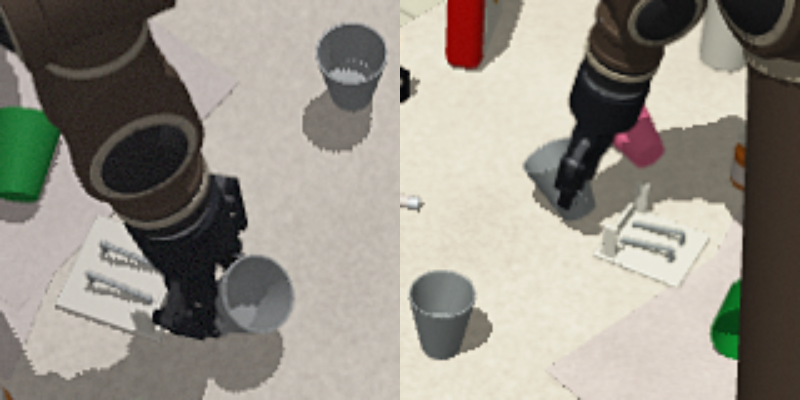

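Tilt now ~70° (left: mouth at (255,295), nearly facing up; right: foot on the desk at (580,210)). I finish by pressing the foot's back edge against the stop plate.

```bash
python3 -m pendant '-1 -1 -6 0 0;-1 -1 -6 0 0;0 -1 -6 0 0;0 -1 -6 0 0;0 -1 -6 0 0;0 -1 -6 0 0;0 -1 -4 0 0;0 0 0 0 0;0 0 0 0 0;0 0 0 0 0'
python3 - <<'E'
from h import *
st();tilt(("side","scene"))
a=cam("scene");b=cam("side")
A=cv2.resize(a["color"][220:380,180:340],None,fx=2.5,fy=2.5);B=cv2.resize(b["color"][120:280,310:470],None,fx=2.5,fy=2.5)
cv2.imwrite("pics/tilt6.png",np.hstack([A,B])[:,:,::-1])
E
```

```text
clock: 25.7
ee_pos: [534.7, -269.2, 33.6]
ee_rot: [[0.287, 0.2, 0.937], [-0.958, 0.035, 0.286], [0.025, -0.979, 0.202]]
ft_force: [5.5, 1.0, 2.4]
finger_gap: 47.5
x' 64.2 y' -4.2 z 33.6 yaw -73.3 tooly [ 0.2    0.035 -0.979] F [5.5 1.  2.4] gap 47.5 t 25.7
side tilt -10 iou 0.00 area 88 [0. 0. 0.]
scene tilt 45 iou 0.44 area 805 [0.43 0.43 0.44 0.43 0.43]
```

```bash
cat >> h.py <<'E'
def tiltfit(names=("scene","side"),x0=None,upright=False):
    s=status.sense();R=np.array(s["ee_rot"]);G=np.array(s["ee_pos"])-19*R[:,1];yaw=np.arctan2(R[1,2],R[0,2])
    V=[]
    for n in names:
        p=cam(n);im=p["color"].astype(float);g=im.mean(2);u=proj(p,G)[0]
        yy,xx=np.mgrid[:480,:640];near=np.hypot(xx-u[0],yy-u[1])<34
        br=im[...,2]-im[...,0];beak=near&(br>=0)&(g>62)&(g<225)
        beak=cv2.morphologyEx(beak.astype(np.uint8),cv2.MORPH_OPEN,np.ones((3,3)))>0
        V.append((p,beak,near&(g<=62)));print(n,beak.sum(),end=" ")
    best=[]
    def cost(x):
        c=0
        for p,b,d in V:
            h=hullmask(p,beakerT(x[0],G+x[2]*np.array([np.cos(yaw),np.sin(yaw),0]),yaw,x[1]))
            c+=((1-h)*b).sum()+(h*(~b&~d)).sum()
        return c/sum(b.sum() for _,b,_ in V)
    for f0 in(40,60,80,95):
        q=minimize(cost,[np.radians(f0),40,0],method="Nelder-Mead",options=dict(initial_simplex=[[np.radians(f0),40,0],[np.radians(f0+8),40,0],[np.radians(f0),48,0],[np.radians(f0),40,4]],maxiter=100))
        best.append((q.fun,np.degrees(q.x[0]),*q.x[1:]))
    print("fit cost,tilt,s,dx",np.round(min(best),2))
E
python3 -c "
from h import *
tiltfit()"
```

```text
scene 690 side 393 fit cost,tilt,s,dx [ 0.22 64.33 45.67 18.47]
```

```bash
python3 - <<'E'
from h import *
s=status.sense();R=np.array(s["ee_rot"]);G=np.array(s["ee_pos"])-19*R[:,1];yaw=np.arctan2(R[1,2],R[0,2])
out=[]
for n in("scene","side"):
    p=cam(n);u=proj(p,G)[0].astype(int);k=8
    im=cv2.resize(p["color"][u[1]-35:u[1]+40,u[0]-25:u[0]+25],None,fx=k,fy=k).copy()
    for f,sG,dx,c in((64,45.7,18.5,(255,0,0)),(85,38,4,(0,255,0))):
        q=proj(p,beakerT(np.radians(f),G+dx*np.array([np.cos(yaw),np.sin(yaw),0]),yaw,sG))-[u[0]-25,u[1]-35]
        for part in(q[:48],q[48:]): cv2.polylines(im,[np.round(part*k+k/2).astype(np.int32)],True,c,1)
    out.append(im)
cv2.imwrite("pics/fit1.png",np.hstack(out)[:,:,::-1])
E
```

```text
(no output)
```

View pics/fit1.png

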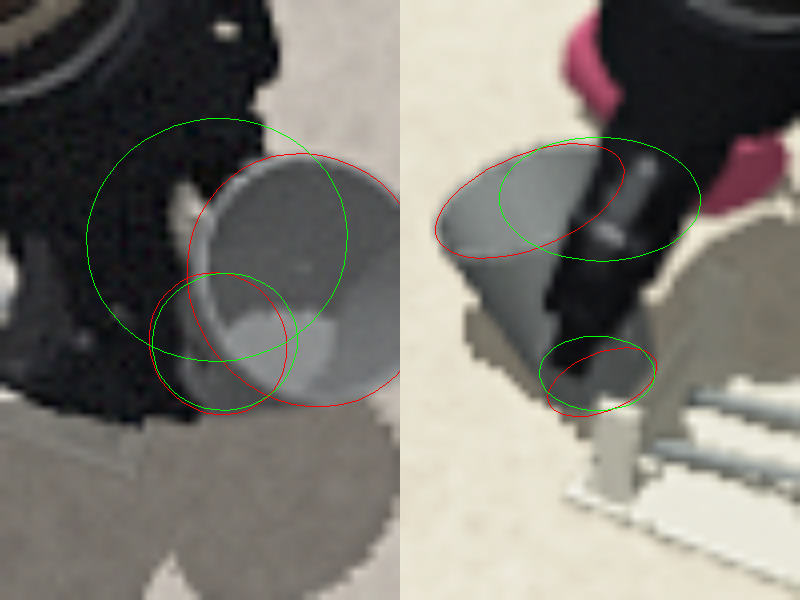

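Overlay: the red fit (tilt 64°, axis 18 mm ahead of the pads) matches both views; green does not. The foot's front edge is therefore ahead of the jaws, so pressing it down onto the desk rights it. I move clear of the rest and press.

```bash
python3 -m pendant '0 1 8 0 0;0 2 8 0 0;0 2 8 0 0;0 4 -1 0 0;0 5 -3 0 0;0 5 -3 0 0;0 5 -3 0 0;0 0 0 0 0;0 0 0 0 0;0 0 0 0 0'
python3 -c "
from h import *
st();tiltfit()"
```

```text
clock: 27.45
ee_pos: [561.0, -262.5, 29.7]
ee_rot: [[0.29, 0.219, 0.932], [-0.957, 0.036, 0.289], [0.03, -0.975, 0.22]]
ft_force: [-0.5, -0.4, 1.6]
finger_gap: 46.8
x' 91.3 y' -4.2 z 29.7 yaw -73.1 tooly [ 0.219  0.036 -0.975] F [-0.5 -0.4  1.6] gap 46.8 t 27.4
scene 717 side 395 fit cost,tilt,s,dx [ 0.19 62.91 43.54 17.28]
```

```bash
python3 -m pendant '0 12 -6 0 0;0 14 -7 0 0;0 14 -7 0 0;0 14 -7 0 0;0 0 0 0 0;0 0 0 0 0;0 0 0 0 0;0 0 0 0 0;0 0 0 0 0;0 0 0 0 0'
python3 -c "
from h import *
st();tiltfit()"
```

```text
clock: 28.8
ee_pos: [566.2, -278.4, 1.9]
ee_rot: [[0.287, 0.265, 0.921], [-0.956, 0.019, 0.292], [0.06, -0.964, 0.259]]
ft_force: [-3.4, 0.0, 7.8]
finger_gap: 0.2
x' 92.4 y' -20.9 z 1.9 yaw -73.3 tooly [ 0.265  0.019 -0.964] F [-3.4  0.   7.8] gap 0.2 t 28.8
scene 710 side 576 fit cost,tilt,s,dx [ 0.27 75.09 18.61 20.69]
```

```bash
python3 - <<'E'
from h import *
np.set_printoptions(precision=1,suppress=True)
out=[]
for n in("scene","side"):
    p=cam(n);u=proj(p,[570,-262,30])[0].astype(int);k=5
    im=cv2.resize(p["color"][u[1]-45:u[1]+45,u[0]-40:u[0]+40],None,fx=k,fy=k).copy();out.append(im)
    for d in finder.regions_of(p,"beaker_lying")+finder.regions_of(p,"beaker_desk"): print(n,round(d["confidence"],2),np.array(d["box"]),d["mask"].sum())
    print(u)
cv2.imwrite("pics/drop.png",np.hstack(out)[:,:,::-1])
E
```

```text
scene 0.91 [261.  328.5 292.6 364.3] 872
scene 0.64 [173.8 261.6 195.8 301.4] 463
scene 0.56 [225.  380.9 263.1 427.7] 1095
scene 0.63 [307.9 227.9 333.8 266.4] 779
[270 342]
side 0.83 [359.8 173.  388.  205.8] 531
side 0.71 [432.3 232.4 445.6 264.4] 292
side 0.52 [405.3 175.2 415.3 185.8] 78
side 0.78 [314.2 229.1 339.3 267.5] 703
[378 196]
```

View pics/drop.png

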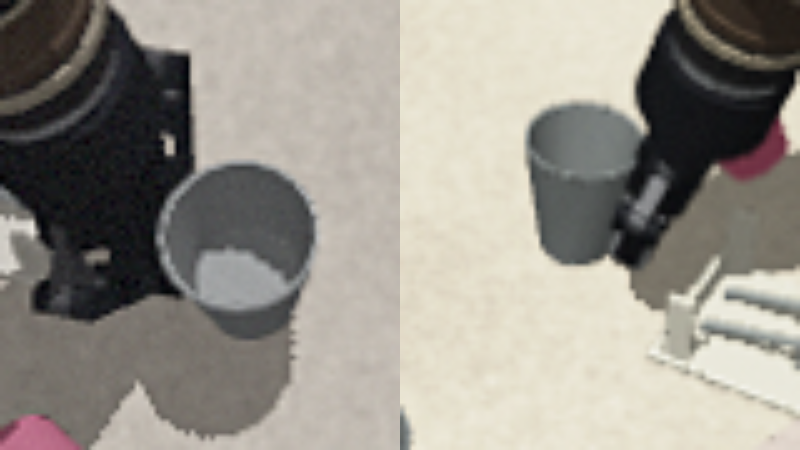

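It stands upright on the desk, free (rim centre at (237,235) left, (585,140) right). It popped out of the jaws at the end of the press, but landed standing. That is the 12th picture, so from here I check by numbers only. First I back away and measure.

```bash
python3 -m pendant '0 -4 -8 0 0;0 -16 0 0 0;0 -20 5 0 0;0 -20 5 0 0;0 -20 5 0 100;0 -20 5 0 100;0 -20 5 0 100;0 0 0 0 100;0 0 0 0 100;0 0 0 0 100'
cat >> h.py <<'E'
def upright(label,x,y,z=0,names=("scene","side")):
    V=[]
    for n in names:
        p=cam(n);m=mask_near(p,label,[x,y,z+38])
        if m is None: print(n,"none",end=" ");continue
        V.append((p,m));q,c=fit(V[-1:],lambda t:beaker(t[0],t[1],z),[x,y],[4,4]);print(n,int(m.sum()),np.round(q,1),round(c,2),end=" | ")
    q,c=fit(V,lambda t:beaker(t[0],t[1],z),[x,y],[4,4])
    q3,c3=fit(V,lambda t:beaker(t[0],t[1],t[2]),[*q,z],[4,4,6]);print("ALL",np.round(q,1),round(c,3),"free z",np.round(q3,1),round(c3,3));return q
E
python3 - <<'E'
from h import *
st()
upright("beaker_lying",600,-255)
upright("beaker_desk",535,-15.6)
upright("beaker_mat",495,267,4)
E
```

```text
clock: 30.45
ee_pos: [545.2, -274.6, 125.3]
ee_rot: [[0.286, 0.259, 0.923], [-0.957, 0.022, 0.29], [0.055, -0.966, 0.254]]
ft_force: [-0.4, -0.2, 0.5]
finger_gap: 85.5
x' 73.0 y' -12.0 z 125.3 yaw -73.3 tooly [ 0.259  0.022 -0.966] F [-0.4 -0.2  0.5] gap 85.5 t 30.4
scene 866 [ 595.1 -267.6] 0.05 | side 595 [ 596.1 -269.5] 0.06 | ALL [ 595.2 -268.4] 0.06 free z [ 595.3 -268.4    0.7] 0.057
scene 776 [535.6 -15.6] 0.03 | side 692 [536.  -16.6] 0.07 | ALL [535.3 -15.7] 0.055 free z [535.6 -16.1   0.7] 0.053
scene 657 [495.5 267.4] 0.05 | side 869 [496.  265.8] 0.05 | ALL [495.3 266.8] 0.054 free z [495.4 266.3   4.9] 0.051
```

```bash
python3 -c "
from h import *
s=status.sense();print(np.round(s['q'],1));R=np.array(s['ee_rot'])
X=np.array([595.2,-268.4,47.]);print(np.round(R.T@(X-s['ee_pos']),1)); print(np.round(R.T@np.array([0,0,1]),3))"
```

```text
[-31.    7.7 -16.7  53.2   8.8 132.9]
[ 3.6 89.5 27.4]
[ 0.056 -0.965  0.255]
```

```bash
python3 -m pendant '0 0 0 -0.186 100;0 0 0 -0.186 100;0 0 0 -0.186 100;0 0 0 -0.186 100;0 0 0 -0.186 100;0 0 0 -0.186 100;0 0 0 -0.186 100;0 0 0 -0.186 100;0 0 0 -0.186 100;0 0 0 -0.186 100'; cat >> h.py <<'E'
def tgt(*X):
    s=status.sense();R=np.array(s["ee_rot"])
    print("q",np.round(s["q"],0),"shift",np.round(R.T@(np.array(X)-s["ee_pos"]),1),"turn so far %.2f"%np.arctan2(R[1,0],R[0,0]),"tooly",np.round(R[:,1],3),"jaw tilt z %.3f"%R[2,0],"up",np.round(R.T[:,2],3),"gap %.1f"%s["finger_gap"],"F",np.round(s["ft_force"],1),"pos",np.round(s["ee_pos"],1),"t %.1f"%s["clock"])
E
python3 -c "
from h import *
tgt(595.2,-268.4,47)"
```

```text
clock: 32.3
ee_pos: [545.8, -274.9, 126.7]
ee_rot: [[0.791, 0.261, -0.553], [0.568, 0.021, 0.823], [0.226, -0.965, -0.131]]
ft_force: [-0.8, -0.3, -0.1]
finger_gap: 85.4
q [-31.   8. -17.  53.   9.  25.] shift [ 24.7  89.9 -11.5] turn so far 0.62 tooly [ 0.261  0.021 -0.965] jaw tilt z 0.226 up [ 0.226 -0.965 -0.131] gap 85.4 F [-0.8 -0.3 -0.1] pos [ 545.8 -274.9  126.7] t 32.3
```

```bash
python3 -m pendant '0 0 0 -0.172 100;0 0 0 -0.172 100;0 0 0 -0.172 100;0 0 0 -0.172 100;0 0 0 -0.172 100;0 0 0 -0.172 100;-1 0 -9 0 100;-1 0 -9 0 100;-1 0 -9 0 100;0 0 0 0 100'; 
python3 -c "
from h import *
tgt(595.2,-268.4,47)"
```

```text
clock: 33.55
ee_pos: [574.8, -275.4, 134.9]
ee_rot: [[-0.096, 0.262, -0.96], [0.995, 0.02, -0.094], [-0.005, -0.965, -0.263]]
ft_force: [-0.0, 0.6, -0.7]
finger_gap: 85.4
q [-30.  10. -13.  54.   8. -34.] shift [ 5.4 90.3  2.9] turn so far 1.67 tooly [ 0.262  0.02  -0.965] jaw tilt z -0.005 up [-0.005 -0.965 -0.263] gap 85.4 F [-0.   0.6 -0.7] pos [ 574.8 -275.4  134.9] t 33.5
```

```bash
python3 -m pendant '2 15 -1 0 100;2 15 -1 0 100;1 15 -1 0 100;0 15 0 0 100;0 15 0 0 100;0 13 0 0 100;0 0 0 0 100;0 0 0 0 100;0 0 0 0 100;0 0 0 0 100'; 
python3 -c "
from h import *
tgt(601,-268,47)"
```

```text
clock: 34.8
ee_pos: [601.0, -267.4, 43.6]
ee_rot: [[-0.094, 0.26, -0.961], [0.996, 0.021, -0.092], [-0.003, -0.965, -0.261]]
ft_force: [-0.3, -0.3, -0.2]
finger_gap: 85.4
q [-28.  15. -18.  44.   8. -32.] shift [-0.6 -3.3 -0.8] turn so far 1.67 tooly [ 0.26   0.021 -0.965] jaw tilt z -0.003 up [-0.003 -0.965 -0.261] gap 85.4 F [-0.3 -0.3 -0.2] pos [ 601.  -267.4   43.6] t 34.8
```

```bash
python3 -m pendant '0 -4 -1 0 100;0 0 0 0 0;0 0 0 0 0;0 0 0 0 0;0 0 0 0 0;0 -5 -1 0 0;0 -15 -4 0 0;0 -15 -4 0 0;0 -15 -4 0 0;0 -15 -4 0 0'; 
python3 -c "
from h import *
tgt(501.5,267.2,180)"
```

```text
clock: 36.05
ee_pos: [600.3, -267.3, 120.6]
ee_rot: [[-0.094, 0.261, -0.961], [0.996, 0.021, -0.092], [-0.004, -0.965, -0.262]]
ft_force: [0.1, -0.4, 0.3]
finger_gap: 61.7
q [-28.  12. -12.  53.   8. -32.] shift [541.2 -71.9  30.1] turn so far 1.67 tooly [ 0.261  0.021 -0.965] jaw tilt z -0.004 up [-0.004 -0.965 -0.262] gap 61.7 F [ 0.1 -0.4  0.3] pos [ 600.3 -267.3  120.6] t 36.0
```

```bash
python3 -m pendant '20 -10 2 0 0;35 -10 2 0 0;45 -10 3 0 0;48 -10 3 0 0;48 -10 3 0 0;48 -10 3 0 0;48 -6 3 0 0;48 -4 3 0 0;45 0 3 0 0;35 0 3 0 0'; 
python3 -c "
from h import *
tgt(501.5,267.2,160)"
```

```text
clock: 37.3
ee_pos: [506.8, 163.0, 187.5]
ee_rot: [[-0.093, 0.267, -0.959], [0.996, 0.024, -0.09], [-0.001, -0.963, -0.268]]
ft_force: [0.1, 0.6, -0.4]
finger_gap: 62.2
q [ 20.  -4. -21.  58.  -4.  14.] shift [104.2  27.6   3.1] turn so far 1.66 tooly [ 0.267  0.024 -0.963] jaw tilt z -0.001 up [-0.001 -0.963 -0.268] gap 62.2 F [ 0.1  0.6 -0.4] pos [506.8 163.  187.5] t 37.3
```

```bash
python3 -m pendant '30 5 1 0 0;30 6 1 0 0;25 6 1 0 0;15 6 0 0 0;4 5 0 0 0;0 0 0 0 0;0 0 0 0 0;0 0 0 0 0;0 0 0 0 0;0 0 0 0 0'; 
python3 - <<'E'
from h import *
tgt(501.5,267.2,120)
s=status.sense()
x,y,z=s["ee_pos"];upright("beaker_lying",x-6,y,z-47)
E
```

```text
clock: 38.55
ee_pos: [495.7, 271.9, 161.1]
ee_rot: [[-0.098, 0.268, -0.959], [0.995, 0.027, -0.094], [0.001, -0.963, -0.269]]
ft_force: [0.5, 0.1, 0.1]
finger_gap: 62.1
q [ 32.   1. -20.  55.  -7.  26.] shift [-5.2 41.   5.9] turn so far 1.67 tooly [ 0.268  0.027 -0.963] jaw tilt z 0.001 up [ 0.001 -0.963 -0.269] gap 62.1 F [0.5 0.1 0.1] pos [495.7 271.9 161.1] t 38.5
scene 514 [493.5 269.3] 0.35 | side 623 [485.8 273.5] 0.4 | ALL [491. 270.] 0.4 free z [490.9 270.8 110.2] 0.385
```

```bash
python3 - <<'E'
from h import *
import h
tiltfit();tiltfit(("scene",));tiltfit(("side",))
E
```

```text
scene 391 side 870 fit cost,tilt,s,dx [ 0.54 94.02 71.81 -0.81]
scene 419 fit cost,tilt,s,dx [ 0.88 70.61 25.09  1.84]
side 872 fit cost,tilt,s,dx [  0.29 101.52  81.58  -5.57]
```

```bash
python3 - <<'E'
import re
t=open('h.py').read()
t=t.replace("def tiltfit(names=(\"scene\",\"side\"),x0=None,upright=False):","def tiltfit(names=(\"scene\",\"side\"),ign=None,s0=40):")
t=t.replace("V.append((p,beak,near&(g<=62)))","dk=near&(g<=62)\n        if ign is not None: ig=hullmask(p,ign)>0; beak&=~ig; dk|=ig\n        V.append((p,beak,dk))")
t=t.replace("near=np.hypot(xx-u[0],yy-u[1])<34","near=np.hypot(xx-u[0],yy-u[1])<40")
t=t.replace("[np.radians(f0),40,0],method","[np.radians(f0),s0,0],method").replace("initial_simplex=[[np.radians(f0),40,0],[np.radians(f0+8),40,0],[np.radians(f0),48,0],[np.radians(f0),40,4]]","initial_simplex=[[np.radians(f0),s0,0],[np.radians(f0+8),s0,0],[np.radians(f0),s0+8,0],[np.radians(f0),s0,4]]").replace("(40,60,80,95)","(65,80,95,110)")
open('h.py','w').write(t)
E
python3 - <<'E'
from h import *
C=beaker(495.3,266.7,4)
for n in(("scene","side"),("scene",),("side",)): tiltfit(n,C,60)
E
```

```text
scene 238 side 490 fit cost,tilt,s,dx [ 0.43 88.71 62.02  0.71]
scene 277 fit cost,tilt,s,dx [ 0.61 83.32 66.63  7.43]
side 494 fit cost,tilt,s,dx [ 0.15 90.07 62.32 -0.49]
```

Side fit: held beaker upright (90°), axis under the pads; it needs about +5 mm x, −5 mm y before going in.

```bash
python3 -m pendant '-2 8 1 0 0;-2 8 1 0 0;-1 8 1 0 0;0 7 1 0 0;0 0 0 0 0;0 0 0 0 0;0 0 0 0 0;0 0 0 0 0;0 0 0 0 0;0 0 0 0 0'; 
python3 -c "
from h import *
tgt(500.3,267,74)"
```

```text
clock: 40.4
ee_pos: [500.8, 267.3, 127.7]
ee_rot: [[-0.098, 0.267, -0.959], [0.995, 0.027, -0.095], [0.0, -0.963, -0.269]]
ft_force: [-0.2, 0.1, -0.8]
finger_gap: 61.9
q [ 32.   2. -23.  51.  -7.  25.] shift [-0.3 51.6 15. ] turn so far 1.67 tooly [ 0.267  0.027 -0.963] jaw tilt z 0.000 up [ 0.    -0.963 -0.269] gap 61.9 F [-0.2  0.1 -0.8] pos [500.8 267.3 127.7] t 40.4
```

```bash
python3 -m pendant '0 8 2 0 0;0 8 2 0 0;0 8 2 0 0;0 8 3 0 0;0 8 3 0 0;0 5 1 0 0;0 3 1 0 0;0 2 0 0 0;0 0 0 0 0;0 0 0 0 0'; 
python3 -c "
from h import *
tgt(500.3,267,74);tiltfit(('side',),None,62)"
```

```text
clock: 41.65
ee_pos: [506.1, 267.4, 80.9]
ee_rot: [[-0.096, 0.283, -0.954], [0.995, 0.027, -0.092], [-0.001, -0.959, -0.284]]
ft_force: [0.6, -0.5, 0.9]
finger_gap: 62.0
q [ 32.   3. -28.  44.  -7.  25.] shift [0.2 5.  7.5] turn so far 1.67 tooly [ 0.283  0.027 -0.959] jaw tilt z -0.001 up [-0.001 -0.959 -0.284] gap 62.0 F [ 0.6 -0.5  0.9] pos [506.1 267.4  80.9] t 41.6
side 754 fit cost,tilt,s,dx [ 0.17 92.29 93.42 -1.47]
```

```bash
python3 -m pendant '0 -2 4 0 0;0 -1 3 0 0;0 3 2 0 0;0 4 2 0 0;0 4 2 0 0;0 4 2 0 0;0 3 1 0 0;0 0 0 0 0;0 0 0 0 0;0 0 0 0 0'; 
python3 -c "
from h import *
tgt(500.3,267,74)"
```

```text
clock: 42.95
ee_pos: [508.4, 268.2, 80.7]
ee_rot: [[-0.091, 0.32, -0.943], [0.996, 0.029, -0.086], [0.0, -0.947, -0.321]]
ft_force: [-1.0, -0.2, 1.0]
finger_gap: 62.1
q [ 32.   2. -30.  41.  -8.  26.] shift [-0.4  3.7  9.9] turn so far 1.66 tooly [ 0.32   0.029 -0.947] jaw tilt z 0.000 up [ 0.    -0.947 -0.321] gap 62.1 F [-1.  -0.2  1. ] pos [508.4 268.2  80.7] t 43.0
```

```bash
python3 -m pendant '0 0 0 0 72;0 0 0 0 74;0 0 0 0 75;0 0 0 0 76;0 0 0 0 77;0 0 0 0 78;0 0 0 0 80;0 0 0 0 84;0 0 0 0 90;0 0 0 0 100'; 
python3 - <<'E'
from h import *
tgt(500.3,267,130)
C=beaker(495.3,266.7,4)
def f2(t): return np.vstack([C,beaker(t[0],t[1],t[2])])
for n in("scene","side"):
    p=cam(n);u=proj(p,[495,267,60])[0]
    for l in("beaker_mat",):
        for d in finder.regions_of(p,l):
            b=np.array(d["box"])
            if abs((b[0]+b[2])/2-u[0])<30 and abs((b[1]+b[3])/2-u[1])<35: print(n,l,round(d["confidence"],2),b,d["mask"].sum())
    for z in(30,36):
        h=proj(p,f2([495.3,266.7,z]));print(n,z,np.round([*h.min(0),*h.max(0)],1))
E
```

```text
clock: 44.2
ee_pos: [508.3, 268.2, 79.8]
ee_rot: [[-0.091, 0.319, -0.943], [0.996, 0.029, -0.086], [-0.0, -0.947, -0.32]]
ft_force: [0.1, -0.5, -0.3]
finger_gap: 85.4
q [ 32.   2. -30.  41.  -8.  26.] shift [ -0.4 -50.1  -8.4] turn so far 1.66 tooly [ 0.319  0.029 -0.947] jaw tilt z -0.000 up [-0.    -0.947 -0.32 ] gap 85.4 F [ 0.1 -0.5 -0.3] pos [508.3 268.2  79.8] t 44.2
scene 30 [354.7 135.7 381.8 177.1]
scene 36 [354.7 134.  382.  177.1]
side beaker_mat 0.79 [236.8 309.8 263.7 336.1] 320
side 30 [234.  291.4 265.5 338.5]
side 36 [233.7 289.6 265.5 338.5]
```

```bash
python3 -m pendant '0 -12 -4 0 100;0 -15 -5 0 100;0 -15 -5 0 100;0 -15 -5 0 100;-20 -15 -5 0 100;-45 -5 0 0 100;-45 0 0 0 100;-45 0 0 0 100;-45 0 0 0 100;-40 0 0 0 100'; 
python3 - <<'E'
from h import *
tgt(543,-15.8,140)
C=beaker(495.3,266.7,4)
def f2(t): return np.vstack([C,beaker(t[0],t[1],t[2])])
V=[]
for n in("scene","side"):
    p=cam(n);u=proj(p,[495,267,50])[0];bm=0
    im=p["color"].astype(float);g=im.mean(2);yy,xx=np.mgrid[:480,:640];near=(abs(xx-u[0])<26)&(abs(yy-u[1])<36)
    b=near&(im[...,2]-im[...,0]>=0)&(g>62)&(g<225);b=cv2.morphologyEx(b.astype(np.uint8),cv2.MORPH_OPEN,np.ones((3,3)))
    k,lab,stt,_=cv2.connectedComponentsWithStats(b);i=1+np.argmax(stt[1:,4]);b=(lab==i).astype(np.float32)
    print(n,stt[i]);V.append((p,b))
    print([d["box"] for d in finder.search_frame(p,"beaker_mat")][:3])
    for z in(30,36): h=proj(p,f2([495.3,266.7,z]));print(z,np.round([*h.min(0),*(h.max(0)-h.min(0))],1))
print(fit(V,f2,[495,267,32],[4,4,5]))
E
```

```text
clock: 45.65
ee_pos: [529.5, 20.8, 172.8]
ee_rot: [[-0.095, 0.327, -0.94], [0.995, 0.03, -0.09], [-0.001, -0.944, -0.329]]
ft_force: [0.4, -0.3, -0.5]
finger_gap: 85.3
q [  2.  -7. -27.  51.   1.  -4.] shift [-37.7  34.3   1.4] turn so far 1.67 tooly [ 0.327  0.03  -0.944] jaw tilt z -0.001 up [-0.001 -0.944 -0.329] gap 85.3 F [ 0.4 -0.3 -0.5] pos [529.5  20.8 172.8] t 45.6
scene [359 137  25  41 602]
[[359.0, 158.2, 383.2, 177.6]]
30 [354.7 135.7  27.1  41.4]
36 [354.7 134.   27.3  43.1]
side [234 291  28  46 922]
[[234.0, 313.9, 261.7, 336.1], [443.0, 167.6, 459.5, 198.8]]
30 [234.  291.4  31.5  47.1]
36 [233.7 289.6  31.8  48.8]
(array([500.88164042, 268.30090832,  28.61084268]), np.float64(0.30136480927467346))
```

```bash
python3 -m pendant '-20 5 0 0 100;-16 5 0 0 100;0 5 0 0 100;0 0 0 0 100;0 0 0 0 100;0 0 0 0 100;0 0 0 0 100;0 0 0 0 100;0 0 0 0 100;0 0 0 0 100'; 
python3 - <<'E'
from h import *
tgt(541.6,-15.2,53)
V=[]
for n in("scene","side"):
    p=cam(n);u=proj(p,[497,267,50])[0]
    im=p["color"].astype(float);g=im.mean(2);yy,xx=np.mgrid[:480,:640];near=(abs(xx-u[0])<26)&(abs(yy-u[1])<36)
    b=near&(im[...,2]-im[...,0]>=0)&(g>62)&(g<225);b=cv2.morphologyEx(b.astype(np.uint8),cv2.MORPH_CLOSE,np.ones((3,3)))
    k,lab,stt,_=cv2.connectedComponentsWithStats(b);i=1+np.argmax(stt[1:,4]);b=(lab==i).astype(np.float32);V.append((p,b))
    f=lambda t:np.vstack([beaker(t[0],t[1],4),beaker(t[0],t[1],4+t[2])])
    print(n,stt[i],fit(V[-1:],f,[497,267,28],[4,4,4]))
print(fit(V,f,[497,267,28],[4,4,4]))
E
```

```text
clock: 47.1
ee_pos: [537.9, -10.5, 158.9]
ee_rot: [[-0.1, 0.327, -0.94], [0.995, 0.033, -0.094], [0.001, -0.944, -0.329]]
ft_force: [-1.3, -0.2, -0.4]
finger_gap: 85.4
q [ -3.  -6. -28.  49.   3.  -8.] shift [ -5.2 101.   31.8] turn so far 1.67 tooly [ 0.327  0.033 -0.944] jaw tilt z 0.001 up [ 0.001 -0.944 -0.329] gap 85.4 F [-1.3 -0.2 -0.4] pos [537.9 -10.5 158.9] t 47.1
scene [358 137  26  41 807] (array([500.18708499, 271.82625749,  21.50677552]), np.float64(0.0600132942199707))
side [ 233  291   30   46 1026] (array([504.82752521, 266.12186007,  18.51200039]), np.float64(0.06490951776504517))
(array([502.28780481, 269.05131261,  24.78984989]), np.float64(0.08473050594329834))
```

```bash
python3 -m pendant '-2 14 4 0 100;-2 14 4 0 100;-1 14 4 0 100;0 14 5 0 100;0 14 5 0 100;0 14 5 0 100;0 13 5 0 100;0 0 0 0 100;0 0 0 0 100;0 0 0 0 100'; 
python3 -c "
from h import *
tgt(541.6,-15.2,53)"
```

```text
clock: 48.45
ee_pos: [537.8, -16.0, 46.0]
ee_rot: [[-0.099, 0.322, -0.942], [0.995, 0.033, -0.093], [0.001, -0.946, -0.324]]
ft_force: [0.1, 0.4, 0.0]
finger_gap: 85.1
q [ -3.  -1. -38.  34.   3.  -9.] shift [ 0.4 -5.3 -5.9] turn so far 1.67 tooly [ 0.322  0.033 -0.946] jaw tilt z 0.001 up [ 0.001 -0.946 -0.324] gap 85.1 F [0.1 0.4 0. ] pos [537.8 -16.   46. ] t 48.5
```

```bash
python3 -m pendant '0 -6 -6 0 100;0 0 0 0 100;0 0 0 0 0;0 0 0 0 0;0 0 0 0 0;0 0 0 0 0;0 -5 -2 0 0;0 -14 -5 0 0;0 -18 -6 0 0;0 -18 -6 0 0'; 
python3 -c "
from h import *
tgt(508.5,269.5,190)"
```

```text
clock: 49.7
ee_pos: [542.1, -15.5, 116.5]
ee_rot: [[-0.099, 0.323, -0.941], [0.995, 0.034, -0.093], [0.002, -0.946, -0.324]]
ft_force: [0.6, -0.3, -2.3]
finger_gap: 62.4
q [ -3.  -4. -31.  44.   3.  -8.] shift [287.1 -70.8 -18.8] turn so far 1.67 tooly [ 0.323  0.034 -0.946] jaw tilt z 0.002 up [ 0.002 -0.946 -0.324] gap 62.4 F [ 0.6 -0.3 -2.3] pos [542.1 -15.5 116.5] t 49.7
```

```bash
python3 -m pendant '0 -16 -5 0 0;12 -16 -5 0 0;30 -16 -4 0 0;40 -14 -3 0 0;45 -8 0 0 0;45 0 0 0 0;40 0 0 0 0;34 0 0 0 0;22 0 0 0 0;10 0 0 0 0'; 
python3 - <<'E'
from h import *
tgt(508.5,269.5,190)
C=np.vstack([beaker(502,269,4),beaker(502,269,30)])
tiltfit(("side",),C,65);tiltfit(("scene",),C,65)
E
```

```text
clock: 50.95
ee_pos: [509.3, 268.5, 205.5]
ee_rot: [[-0.096, 0.335, -0.937], [0.995, 0.036, -0.089], [0.004, -0.941, -0.337]]
ft_force: [0.4, -0.5, -2.2]
finger_gap: 62.5
q [ 32.  -2. -18.  56.  -8.  25.] shift [ 1.  14.3  5.8] turn so far 1.67 tooly [ 0.335  0.036 -0.941] jaw tilt z 0.004 up [ 0.004 -0.941 -0.337] gap 62.5 F [ 0.4 -0.5 -2.2] pos [509.3 268.5 205.5] t 51.0
side 780 fit cost,tilt,s,dx [ 2.500e-01  9.008e+01  6.767e+01 -6.000e-02]
scene 330 fit cost,tilt,s,dx [ 0.93 84.55 68.14  5.68]
```

```bash
python3 -m pendant '0 10 3 0 0;0 10 4 0 0;0 10 4 0 0;0 8 3 0 0;0 0 0 0 0;0 0 0 0 0;0 0 0 0 0;0 0 0 0 0;0 0 0 0 0;0 0 0 0 0'; 
python3 -c "
from h import *
tgt(508.7,269.7,106)"
```

```text
clock: 52.3
ee_pos: [509.4, 265.1, 162.1]
ee_rot: [[-0.092, 0.335, -0.938], [0.996, 0.035, -0.085], [0.004, -0.941, -0.337]]
ft_force: [0.8, -0.3, -1.7]
finger_gap: 62.5
q [ 32.  -1. -23.  50.  -8.  25.] shift [ 4.4 52.8 19.1] turn so far 1.66 tooly [ 0.335  0.035 -0.941] jaw tilt z 0.004 up [ 0.004 -0.941 -0.337] gap 62.5 F [ 0.8 -0.3 -1.7] pos [509.4 265.1 162.1] t 52.3
```

```bash
python3 -m pendant '3 3 1 0 0;2 5 2 0 0;0 8 3 0 0;0 8 3 0 0;0 8 3 0 0;0 8 3 0 0;0 6 2 0 0;0 3 1 0 0;0 0 0 0 0;0 0 0 0 0'; 
python3 -c "
from h import *
tgt(508.7,269.7,106)"
```

```text
clock: 53.55
ee_pos: [514.7, 271.0, 114.9]
ee_rot: [[-0.089, 0.352, -0.932], [0.996, 0.035, -0.082], [0.004, -0.935, -0.354]]
ft_force: [-1.2, -0.5, 0.3]
finger_gap: 62.5
q [ 32.   0. -28.  43.  -9.  26.] shift [-0.8  6.1  8.9] turn so far 1.66 tooly [ 0.352  0.035 -0.935] jaw tilt z 0.004 up [ 0.004 -0.935 -0.354] gap 62.5 F [-1.2 -0.5  0.3] pos [514.7 271.  114.9] t 53.5
```

```bash
python3 -m pendant '0 -4 5 0 0;0 -1 3 0 0;0 3 2 0 0;0 3 3 0 0;0 3 3 0 0;0 3 3 0 0;0 3 3 0 0;0 0 0 0 0;0 0 0 0 0;0 0 0 0 0'; 
python3 - <<'E'
from h import *
tgt(508.7,269.7,106)
C=np.vstack([beaker(502,269,4),beaker(502,269,30)])
tiltfit(("side",),C,65)
E
```

```text
clock: 54.8
ee_pos: [510.7, 270.1, 114.3]
ee_rot: [[-0.082, 0.388, -0.918], [0.997, 0.034, -0.075], [0.002, -0.921, -0.389]]
ft_force: [-0.2, -0.8, 1.8]
finger_gap: 62.3
q [ 33.  -1. -30.  41. -11.  27.] shift [-0.3  6.9  5.1] turn so far 1.65 tooly [ 0.388  0.034 -0.921] jaw tilt z 0.002 up [ 0.002 -0.921 -0.389] gap 62.3 F [-0.2 -0.8  1.8] pos [510.7 270.1 114.3] t 54.8
side 86 fit cost,tilt,s,dx [ 6.0000e-02  1.0044e+02  7.7290e+01 -9.0000e-01]
```

```bash
python3 -m pendant '0 0 0 0 72;0 0 0 0 74;0 0 0 0 75;0 0 0 0 76;0 0 0 0 77;0 0 0 0 78;0 0 0 0 80;0 0 0 0 84;0 0 0 0 90;0 0 0 0 100'; python3 -m pendant '0 -8 -3 0 100;0 -14 -5 0 100;0 -14 -5 0 100;0 -14 -5 0 100;0 -14 -5 0 100;-30 -14 -5 0 100;-40 0 0 0 100;-40 0 0 0 100;-40 0 0 0 100;0 0 0 0 100'
cat > s3.py <<'E'
from h import *
tgt(508,269,190)
V=[]
f=lambda t:np.vstack([beaker(t[0],t[1],4),beaker(t[0]+t[3],t[1]+t[4],4+t[2])])
for n in("scene","side"):
    p=cam(n);u=proj(p,[502,269,68])[0]
    im=p["color"].astype(float);g=im.mean(2);yy,xx=np.mgrid[:480,:640];near=(abs(xx-u[0])<26)&(abs(yy-u[1])<42)
    b=near&(im[...,2]-im[...,0]>=0)&(g>62)&(g<225);b=cv2.morphologyEx(b.astype(np.uint8),cv2.MORPH_CLOSE,np.ones((3,3)))
    k,lab,stt,_=cv2.connectedComponentsWithStats(b);i=1+np.argmax(stt[1:,4]);b=(lab==i).astype(np.float32);V.append((p,b))
    x,c=fit(V[-1:],lambda t:f([*t,0,0]),[502,269,52],[4,4,4]);print(n,stt[i],np.round(x,1),round(c,3))
    for z in(52,58): h=proj(p,f([502,269,z,0,0]));print("  expect",z,np.round([*h.min(0),*(h.max(0)-h.min(0))],1))
x,c=fit(V,f,[502,269,52,0,0],[4,4,4,3,3]);print("stack x y, height of top foot over bottom, lean dx dy",np.round(x,1),round(c,3))
E
python3 s3.py
```

```text
clock: 56.1
ee_pos: [510.7, 270.5, 113.6]
ee_rot: [[-0.082, 0.387, -0.918], [0.997, 0.034, -0.075], [0.003, -0.921, -0.389]]
ft_force: [-0.7, -0.2, -0.8]
finger_gap: 85.5
clock: 57.35
ee_pos: [520.2, 117.9, 208.6]
ee_rot: [[-0.085, 0.394, -0.915], [0.996, 0.038, -0.076], [0.005, -0.918, -0.396]]
ft_force: [0.9, -0.5, 0.2]
finger_gap: 85.3
q [ 15. -10. -27.  51.  -4.   9.] shift [151.5  18.    7. ] turn so far 1.66 tooly [ 0.394  0.038 -0.918] jaw tilt z 0.005 up [ 0.005 -0.918 -0.396] gap 85.3 F [ 0.9 -0.5  0.2] pos [520.2 117.9 208.6] t 57.4
scene [ 353  129   34   49 1012] [500.8 271.5  47.9] 0.084
  expect 52 [357.4 129.   28.1  48.6]
  expect 58 [357.4 127.3  28.3  50.3]
side [ 231  283   32   54 1272] [505.2 266.2  45.5] 0.062
  expect 52 [230.  282.5  32.7  54.9]
  expect 58 [229.7 280.7  32.9  56.7]
stack x y, height of top foot over bottom, lean dx dy [502.9 268.   50.6  -0.6   1.5] 0.088
```

```bash
python3 - <<'E'
from h import *
np.set_printoptions(precision=1,suppress=True)
P=[("scene",cam("scene")),("side",cam("side"))]
for n,p in P:
    for l in("beaker_lying","tube_rack","tube","tape","bottle"):
        print(n,l,[np.array(d["uv"]) for d in finder.place_of(p,l) if d["confidence"]>.3])
s=status.sense();print(s["clock"],np.round(s["ft_force"],1)); r.job_done()
E
```

```text
scene beaker_lying [array([229.4, 387.4]), array([185.5, 299.9]), array([371.3, 164. ]), array([229.8, 330.7])]
scene tube_rack [array([425.8, 243.6]), array([367.5, 172.2])]
scene tube [array([369.1, 337.2])]
scene tape [array([383.9, 131.3])]
scene bottle [array([180.1, 388.7])]
side beaker_lying [array([446.2, 236. ]), array([414.5, 184.2]), array([246.7, 324. ])]
side tube_rack [array([224. , 253.9])]
side tube [array([408.9, 218.1]), array([298.7, 203.7])]
side tape [array([212.5, 385.8]), array([246.3, 330.9])]
side bottle [array([451.9, 189.4])]
58.05 [ 0.3  0.9 -0.3]
the job is handed in; nothing more can be done
```

All three beakers are nested in one upright stack on the rubber mat, and I handed the job in at 58 s. The stack is the mat beaker at the bottom, the one from the rest in the middle and the desk one on top.

**How it went:** The tool can only turn about its own axis. So I tipped the lying beaker up in the jaws by pushing its foot against the rest's stop plate, then against the desk.

**Last checks:**
- **Stack:** its outline matches three fully seated beakers to about 1 pixel in height in both cameras. The fitted height of the top foot over the bottom foot came out at 50.6 mm against 52 mm nominal (single-camera fits 45.5 and 47.9 mm). It shows no clear lean.
- **Other things:** the rack, tube, tape, jar and the green and pink beakers were found within a few pixels of where they started.
- **Arm:** it was clear of everything, with wrist force near zero.

**What was not clean:**
- **Standing it up:** the last press pushed the lying beaker out of the jaws, so it popped onto its foot instead of being set down. It landed upright and free.
- **Nesting:** the arm stopped about 6 to 9 mm above the computed seated height both times. I opened the jaws gradually, so each beaker may have slid the last few millimetres home.
- **Mat beaker:** it shifted about 7 mm during nesting but is still on the mat.
- **Gripper tilt:** the tool drifted to about 23° of tilt from the pushing. The tilt stayed in the plane of the jaws, so the beakers still hung upright.

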